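# Find the hidden slot with a bar key and turn the lens clamp shut

### The arm

A 6-joint arm with a two-finger parallel gripper is mounted at the origin on a cart in front of the work surface, level with it; the furniture and walls round the work are solid. World frame = base frame: x ahead of the robot, y to its left, z up, the work surface at z = 0. Lengths are in m, angles in rad, forces in N, time in s.
With the tool pointing down it reaches from about 0.35 to 0.775 m from the base axis. Payload 7.3 kg.
Tool frame: the origin (TCP) lies at the centre of the arm's flange, where the gripper is bolted on; the fingertips stand 178 mm ahead of it and the grasp point (between the pads) lies 159 mm ahead of it; z points along the fingers, y is the line along which they close (so a half turn about z gives the same grasp; the last joint's range is limited). The gripper opens to 92 mm and grips with 3 to 60 N. Pads are 19 mm wide; open, the fingers measure 130 mm over their backs; the gripper's body (75 mm by 190 mm) begins 47 mm behind the grasp point.
Start: joints at [-1.376, 0.342, 1.524, -0, 1.275, -0.146], TCP at [0.175, -0.495, 0.405] pointing down, gripper open.
Joint ranges: [-2.53, 2.53], [-0.77, 2.02], [0.04, 2.7], [-1, 4.14], [0.28, 2.66], [-3.11, 3.11]. Speed limits (rad/s): [2.57, 2.57, 3.14, 3.14, 3.14, 3.14].

### API

Orientations are given as [roll, pitch, yaw] about the fixed x, y, z axes, in that order (R = Rz(yaw) Ry(pitch) Rx(roll)).
In Python, from cell import telemetry, vision, ticket gives the robot as it stands.
- The arm moves only by the shell command python3 -m crank 'ROWS' [FORCE]. ROWS is JSON, a list of rows, each a list of 5 numbers: the gripper command: -1 is shut, 1 is fully open, values between are in proportion, then the shift along the tool's x, y, z in mm, then the turn about the tool's z in rad. In form: [[fingers, dx, dy, dz, roll], ...]. A call has 1 to 12 rows; each row is the pose to reach, as a shift and turn from the pose commanded when the call began, along the tool's axes at that moment; what a row does not reach only later rows make up. A row lasts 1/12 s, in which the tool goes at most 41.7 mm and 7.16 degrees, less where a joint would pass 70% of its speed; a pose out of reach is approached as far as the arm can. A call with a gripper value outside its range is refused whole. The fingers move at their own pace and stop on an object; FORCE is the grip in N (left out, the last holds). Time passes only in rows, so rows that repeat a pose let the fingers close. It gives the time, the measured TCP pose, the force, the opening and the grip force at its end, in the units of the state.
- telemetry.observe(): the state, without advancing time (a new reading comes with each control period).
- vision.read_camera(name): name is "side" or "top" or "wrist"; returns (picture, depth): 480x640x3 uint8, red, green, blue; 480x640 float32, m along the optical axis (not along the pixel's ray), 0 where there is no reading.
- vision.get_calibration(name): a dict with "camera_matrix" (3x3 intrinsics, pixels), "rvec" (rotation vector, rad) and "tvec" (3), from world to camera coordinates, as OpenCV has them. Camera axes: x right, y down, z forward; pixel columns grow to the right and rows downward; lengths in m; the calibration is good to about 2 mm. A picture is of the moment at which its call begins: read the wrist's pose just before it. get_calibration takes no time and is no camera call; for the wrist camera it gives the pose at the moment of the call.
- ticket.hand_in(): hands the job in; it is judged then, once.
The state is a dict: "time": time; "qpos": joint angles; "qvel": joint speeds; "joint_efforts": joint torques, N m; "tool_pos": TCP position; "tool_rot": TCP orientation; "contact_force": force on the tool from outside, world axes, zero at the start; "torque": the same for the moment, N m; "opening": finger opening in m; "grip_force": force on a finger pad.
Only numpy, scipy, OpenCV 4.12 (cv2) and the standard library are available. Lean on these libraries where they do the work, as an engineer would, in place of code of your own. Each camera call takes 0.05 s, during which the arm holds its last target. There are 200 camera calls.

### The job

Lift the steel bar key out of its grey rest and put its shank down the bore of the aluminium lens clamp fixture. Pressing only lightly, turn it until its flat tang drops into the slot of the sprung spindle hidden in the bore, let it right down until its round shoulder sits on the block, and turn the spindle with it until the key's bar lies in line with the two index lines on the block. Leave the key standing there, let go, and do not force anything or disturb the lens cap and the tweezers.

Things in the scene. Friction and masses are not known exactly. Their poses are not given: they have to be found in the camera images.
- fixture: Fixed aluminium lens clamp: base plate 160 x 90 x 10 mm with a block 50 x 50 mm, flat top 70 mm above the bench, with an upright bore in it. Origin on the bench under the bore's axis; z up, x along the plate towards the clamped lens barrel (fixed, 74 mm from the bore, 58 mm high, 55 mm wide). More than 40 N between key and fixture is too much.
- bore (a point): Centre of the mouth of the round bore (18 mm diameter, 3 mm chamfer) at the height of the block's flat top; axes as the fixture. The key's origin comes here when it is fully home.
- index_line (a point): Middle of one of the two thin black index lines on the block's top, 18 mm from the bore's axis; both lie along the fixture's x axis, either side of the bore.
- spindle_place (a point): Mean place of the hidden spindle's slotted face, 33 mm below the block's top; the true face is up to 5 mm higher or lower. It yields downwards on a spring from about 2.4 N and meets a hard stop after 2.5 mm, at 5.4 N. Slot 7.1 mm wide, at first 0.5 to 1.1 rad anticlockwise from above of the index lines (not measured). Turns stiffly, 0.07 N m, stays put; ends 1.3 rad anticlockwise, 0.6 clockwise.
- key_rest: Fixed grey plastic block 60 x 84 mm, 55 mm high, origin under its middle; its hole of 19 mm, 50 mm deep, in which the key hangs by its shoulder, is at y = -12 mm of its frame.
- key: Loose steel bar key, 0.1 to 0.2 kg, hanging upright in the rest. Origin on its axis at the underside of its round shoulder (28 mm diameter, 6 mm thick); z up, x along the bar and the tang's width (a half turn makes no difference). Below the origin a round shank, 16 mm diameter, 27 mm long, then the tang.
- bar (a point): Middle of the key's bar handle, 36 mm above its origin: 60 mm long (key's x), 16 mm thick (y), 22 mm tall, on a stem of 12 mm diameter.
- tang_tip (a point): Tip of the key's flat tang, 44 mm below its origin: 14 mm wide along x, 5.5 mm thick, 17 mm long. While it rests on the spindle's face, the shoulder stands 6 to 16 mm above the block, less the spring's yield; in the slot the key goes right down onto the block, with 0.13 rad of play either way.
- lens_cap: Loose black lens cap, 49 mm wide, 12 mm high, lying on the bench; bystander. Origin at its underside.
- tweezers: Loose steel tweezers, 120 mm long, lying on the bench; bystander. Origin at the underside.
There are look-alikes about, which are no part of the job. Leave any purple look-alike of the key alone.

How it is judged:
By the outcome, as a careful person would: the job done as asked, in the order asked, and still so for the second after the job is handed in, with the robot touching nothing.
It also fails if it takes over 58 s, if anything falls off the work surface, if the arm or the gripper's body presses on something with over 40 N, if the wrist force passes 120 N, or if a joint passes its speed limit or range.

## Working session

There is one attempt and no reset: what is moved stays moved. The work goes in short steps, Python scripts to look and compute and a shell command to move; the robot and the scene stay as the last step left them, time stands still between calls to the robot, and variables do not carry over. Pictures are saved under pics/ and viewed, at most 10 in all, crops included, and the job is handed in when it is done.

```bash
ls; mkdir -p pics; python3 - <<'E'
from cell import telemetry, vision
import cv2
print(telemetry.observe())
for n in("top","side"):
    p,d=vision.read_camera(n); cv2.imwrite(f"pics/{n}0.png",p[:,:,::-1]); c=vision.get_calibration(n);print(n,c)
E
```

```text
pics
{'time': 0.0, 'qpos': array([-1.37600107e+00,  3.42696638e-01,  1.52500920e+00, -2.52539397e-05,
        1.27540512e+00, -1.46011130e-01]), 'qvel': array([-5.81376971e-04, -8.41653927e-04, -1.65936944e-03,  3.82528509e-06,
        7.81096111e-04,  4.53850935e-04]), 'joint_efforts': array([-5.49730557e-04, -4.31249356e+01, -2.44225127e+01,  7.17373495e-02,
        5.60529158e-02, -1.02998079e-04]), 'tool_pos': array([ 0.17546481, -0.49466254,  0.40406103]), 'tool_rot': array([-3.14008699e+00, -1.97010857e-04,  3.40813611e-01]), 'contact_force': array([ 0.32139198, -0.00299701, -0.61432846]), 'torque': array([-0.06405952, -0.00062996,  0.00447516]), 'grip_force': 0.0, 'opening': 0.09186431331403272}
top {'camera_matrix': array([[593.82203767,   0.        , 326.73201015],
       [  0.        , 593.82203767, 244.85750301],
       [  0.        ,   0.        ,   1.        ]]), 'rvec': array([ 2.14923462, -2.21113359,  0.04181222]), 'tvec': array([0.13359831, 0.46247462, 1.00846128])}
side {'camera_matrix': array([[557.43165446,   0.        , 321.76051049],
       [  0.        , 557.43165446, 241.99666638],
       [  0.        ,   0.        ,   1.        ]]), 'rvec': array([-0.02244083,  2.85601037, -1.29958589]), 'tvec': array([0.47341853, 0.00218097, 1.22513865])}
```

View pics/top0.png

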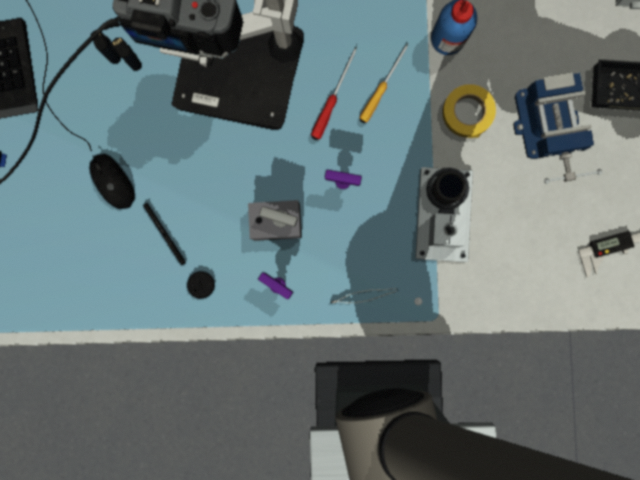

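View pics/side0.png

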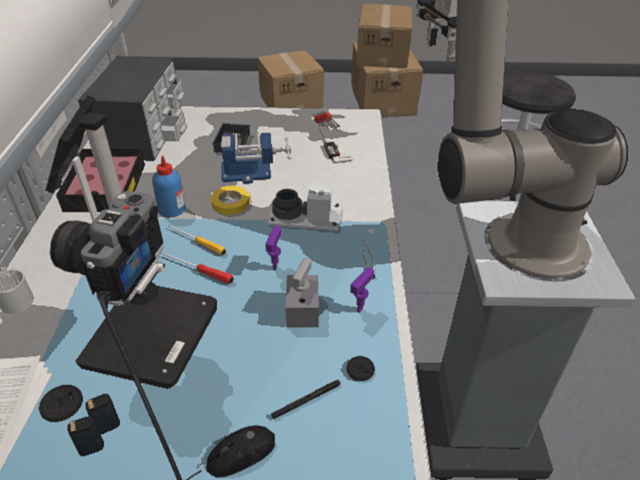

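Top view: the candidates are the grey steel bar key in the grey rest (275,216), and two purple look-alikes (343,178) and (276,286). The steel one in the rest fits the description. The fixture block and bore are near (447,230). I'll confirm it in a crop.

```bash
cat > h.py <<'E'
import numpy as np, cv2
from cell import telemetry, vision
def cal(n):
    c=vision.get_calibration(n); return c["camera_matrix"],cv2.Rodrigues(c["rvec"])[0],c["tvec"].ravel()
def ray(n,uv,z,c=None):
    K,R,t=c or cal(n); o=-R.T@t
    d=R.T@np.linalg.inv(K)@np.array([uv[0],uv[1],1.]); return o+d*(z-o[2])/d[2]
def cloud(n,d,c=None):
    K,R,t=c or cal(n); v,u=np.mgrid[:480,:640]
    P=np.stack([(u-K[0,2])*d/K[0,0],(v-K[1,2])*d/K[1,1],d],-1)
    return (P-t)@R
E
python3 - <<'E'
from h import *
p,d=vision.read_camera("top"); W=cloud("top",d)
c=p[150:310,230:490,::-1]; cv2.imwrite("pics/crop1.png",cv2.resize(c,None,fx=3,fy=3,interpolation=cv2.INTER_CUBIC))
def info(m,name):
    n,l,s,ce=cv2.connectedComponentsWithStats(m.astype(np.uint8))
    for i in range(1,n):
        if s[i,4]<30: continue
        q=W[l==i]; r=cv2.minAreaRect((q[:,:2]*1000).astype(np.float32)); print(name,ce[i].round(1),s[i,4],q.mean(0).round(4),"z",q[:,2].min().round(3),q[:,2].max().round(3),np.round(r[0],1),np.round(r[1],1),round(r[2],1))
v,u=np.mgrid[:480,:640]
box=lambda a,b,c,e:(u>a)&(u<b)&(v>c)&(v<e)
Z=W[:,:,2]
info(box(240,310,190,250)&(Z>.085),"bar")
info(box(240,310,190,250)&(Z>.047)&(Z<.06),"rest")
info(box(410,480,200,270)&(Z>.06)&(Z<.08),"block")
info(box(410,480,150,270)&(Z>.05)&(Z<.09),"barrel")
info(box(410,480,150,270)&(Z>.004)&(Z<.09),"plate")
hsv=cv2.cvtColor(p,cv2.COLOR_RGB2HSV)
info((hsv[:,:,0]>130)&(hsv[:,:,0]<160)&(hsv[:,:,1]>120),"purple")
E
```

```text
bar [277.9 215.6] 398 [0.509  0.1942 0.1077] z 0.085 1.037 [473.1 152.8] [171.1  33.7] 49.1
rest [271.8 219.7] 1389 [0.5084 0.2099 0.0546] z 0.047 0.06 [510.1 207.5] [60.4 84.2] 1.9
block [449.1 229. ] 897 [ 0.4829 -0.0805  0.0693] z 0.06 0.075 [483.1 -81. ] [50.9 50.2] 84.2
barrel [450.1 185.3] 721 [ 0.5567 -0.0878  0.0547] z 0.05 0.061 [556.3 -87.7] [49.5 49.4] 85.4
barrel [448.6 229.2] 953 [ 0.4827 -0.0799  0.0684] z 0.05 0.075 [483.1 -81. ] [50.9 50.3] 84.2
plate [443.8 213.7] 4801 [ 0.5121 -0.0792  0.033 ] z 0.004 0.075 [514.9 -83.9] [ 91.1 160.1] 84.8
purple [342.6 178.4] 385 [0.5688 0.0903 0.0838] z 0.044 0.095 [568.6  90.6] [55.6 18.5] 74.9
purple [275.6 284.9] 345 [0.4    0.2018 0.0925] z 0.045 1.037 [395.1 165.4] [129.2  34.6] 83.0
```

View pics/crop1.png

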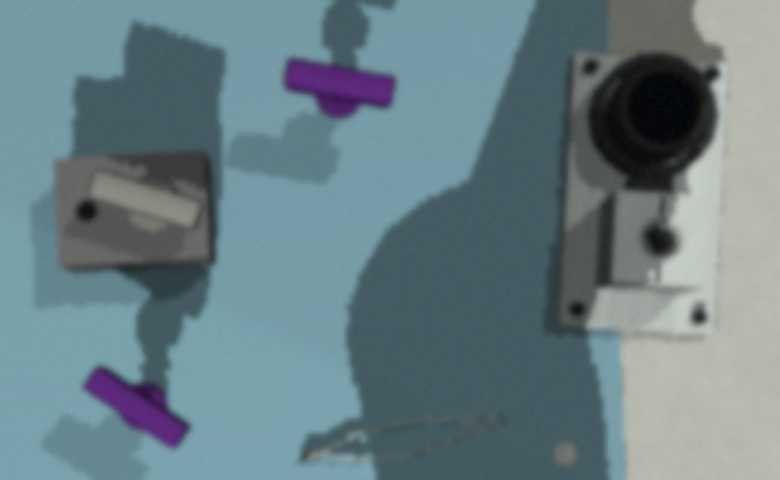

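```bash
cat >> h.py <<'E'
def shift(x,y,z,yaw):
    "print tool-frame mm shift and roll to put the grasp point at x,y,z with tool x along yaw"
    s=telemetry.observe(); p=s["tool_pos"]; r,pi,a=s["tool_rot"]
    from scipy.spatial.transform import Rotation as Ro
    M=Ro.from_euler("xyz",s["tool_rot"]).as_matrix()
    d=M.T@(np.array([x,y,z+.159])-p)*1000
    print("shift",d.round(1),"roll",round(-((yaw-a+np.pi)%(2*np.pi)-np.pi),3),"t",s["time"],"q6",s["qpos"][5].round(2))
def comps(m,W,name="",amin=30):
    n,l,s,ce=cv2.connectedComponentsWithStats(m.astype(np.uint8))
    for i in range(1,n):
        if s[i,4]<amin: continue
        q=W[l==i]; r=cv2.minAreaRect((q[:,:2]*1000).astype(np.float32)); e=np.linalg.eigh(np.cov(q[:,:2].T))[1][:,1]
        print(name,ce[i].round(1),s[i,4],q.mean(0).round(4),np.round(r[0],1),np.round(r[1],1),"ang",round(float(np.arctan2(e[1],e[0])%np.pi),3))
E
python3 - <<'E'
from h import *
p,d=vision.read_camera("top"); W=cloud("top",d); Z=W[...,2]; v,u=np.mgrid[:480,:640]
m=(u>240)&(u<310)&(v>190)&(v<250)&(Z>.093)&(Z<.11)
comps(m,W,"bar")
shift(.51,.195,.22,1.30)
E
```

```text
bar [277.7 215.4] 379 [0.51   0.1952 0.1009] [510.4 195.4] [59.8 16. ] ang 1.233
shift [ 545.8 -538.2   25.9] roll -0.959 t 0.2 q6 -0.15
```

```bash
python3 -m crank '[[0.2,310,-203,10,-0.45],[0.2,310,-203,10,-0.45],[0.2,310,-203,10,-0.45],[0.2,310,-203,10,-0.45],[0.2,310,-203,10,-0.45],[0.2,310,-203,10,-0.45],[0.2,310,-203,10,-0.45],[0.2,310,-203,10,-0.45],[0.2,310,-203,10,-0.45],[0.2,310,-203,10,-0.45],[0.2,540,-530,20,-0.9],[0.2,540,-530,20,-0.9]]' 20; python3 -c "
from h import *
shift(.5104,.1954,.22,1.24)"
```

```text
time: 1.2
tool_pos: [0.4224, -0.1194, 0.3924]
tool_rot: [3.141, 0.0, 1.043]
contact_force: [0.9, -0.1, 0.2]
opening: 0.0551
grip_force: 0.0
shift [316.4 -82.4  13.3] roll -0.197 t 1.2 q6 0.08
```

```bash
python3 -m crank '[[0.2,316,-82,13,-0.2],[0.2,316,-82,13,-0.2],[0.2,316,-82,13,-0.2],[0.2,316,-82,13,-0.2],[0.2,316,-82,13,-0.2],[0.2,316,-82,13,-0.2],[0.2,316,-82,13,-0.2],[0.2,316,-82,13,-0.2],[0.2,316,-82,13,-0.2],[0.2,316,-82,13,-0.2],[0.2,316,-82,13,-0.2]]'; python3 - <<'E'
from h import *
shift(.5104,.1954,.22,1.24)
c=cal("wrist"); p,d=vision.read_camera("wrist"); cv2.imwrite("pics/w1.png",p[...,::-1]); W=cloud("wrist",d,c); Z=W[...,2]
comps((Z>.093)&(Z<.11),W,"bar",200)
E
```

```text
time: 2.12
tool_pos: [0.5111, 0.1942, 0.3792]
tool_rot: [-3.141, 0.001, 1.241]
contact_force: [1.3, -0.0, 0.6]
opening: 0.0551
grip_force: 0.0
shift [ 0.9 -1.   0.2] roll 0.001 t 2.1167 q6 0.55
bar [315.  234.4] 2183 [0.5104 0.1975 0.1022] [509.9 195.7] [59.4 16. ] ang 1.236
```

View pics/w1.png

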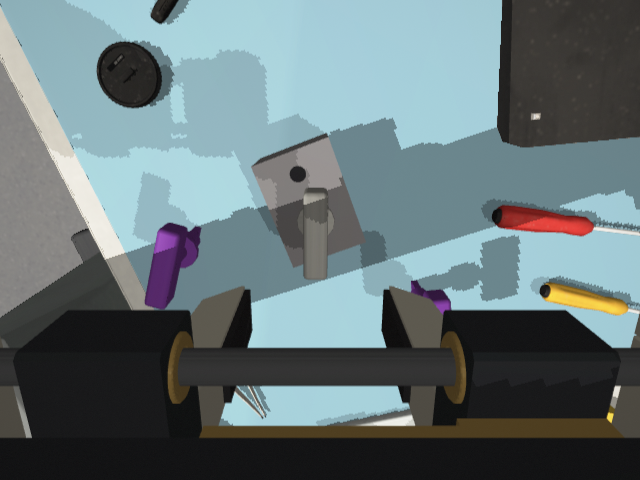

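Wrist view: the steel bar at (315,235) is upright in the picture and parallel to the pads. The purple ones at (170,262) and (432,295) are clear of the fingers. I'll grasp it.

```bash
python3 -m crank '[[0.2,1,-1,40,0],[0.2,1,-1,80,0],[0.2,1,-1,105,0],[0.2,1,-1,120,0],[0.2,1,-1,129,0],[0.2,1,-1,129,0],[-1,1,-1,129,0],[-1,1,-1,129,0],[-1,1,-1,129,0],[-1,1,-1,129,0],[-1,1,-1,129,0],[-1,1,-1,129,0]]' 30; python3 -c "
from h import *
shift(.51,.1955,.091,1.236)"
```

```text
time: 3.17
tool_pos: [0.5106, 0.1958, 0.2511]
tool_rot: [3.141, -0.0, 1.241]
contact_force: [-0.4, 0.4, 0.5]
opening: 0.0196
grip_force: 0.0
shift [-0.5 -0.5  1.1] roll 0.005 t 3.1667 q6 0.56
```

```bash
python3 -m crank '[[-1,0,0,0,0],[-1,0,0,0,0],[-1,0,0,0,0],[-1,0,0,0,0]]' 30; python3 -m crank '[[-1,0,0,-4,0],[-1,0,0,-12,0],[-1,0,0,-30,0],[-1,0,0,-60,0],[-1,0,0,-80,0],[-1,0,0,-80,0]]'; python3 - <<'E'
from h import *
c=cal("wrist"); p,d=vision.read_camera("wrist"); W=cloud("wrist",d,c); v,u=np.mgrid[:480,:640]
comps((u>280)&(u<360)&(W[...,2]>.168)&(W[...,2]<.20),W,"bar",100)
c=cal("side"); p,d=vision.read_camera("side"); cv2.imwrite("pics/s2.png",cv2.resize(p[170:350,220:400,::-1],None,fx=3,fy=3))
shift(.483,-.081,.19,1.1)
E
```

```text
time: 3.5
tool_pos: [0.5107, 0.1958, 0.2509]
tool_rot: [3.141, -0.0, 1.241]
contact_force: [-1.3, 0.1, 4.0]
opening: 0.0155
grip_force: 30.0
time: 4.0
tool_pos: [0.5115, 0.196, 0.3353]
tool_rot: [3.135, -0.004, 1.241]
contact_force: [0.6, 0.3, -1.3]
opening: 0.0156
grip_force: 30.0
bar [318.5 306.2] 5697 [0.518  0.2112 0.1851] [516.4 209.4] [27.3 33. ] ang 1.359
bar [316.4 401.5] 1255 [0.5049 0.1753 0.1866] [504.8 175. ] [15.4 15.7] ang 2.783
shift [-270.7   63.7  -18. ] roll 0.141 t 4.1 q6 0.56
```

View pics/s2.png

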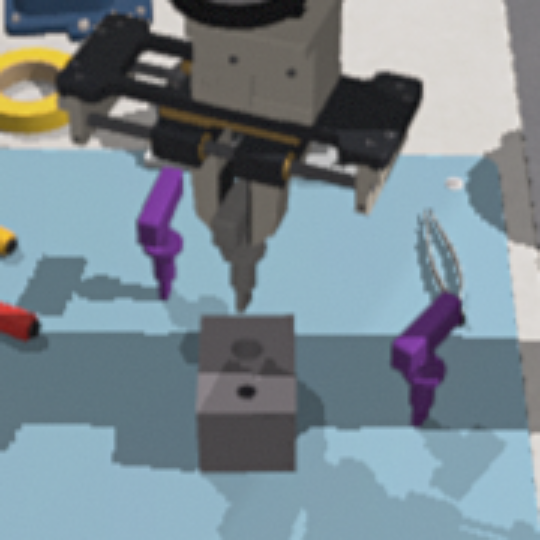

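The key is lifted clear (s2: tip at (245,305), above the rest). Next I'll go past the bore, so the wrist camera, which looks ahead along tool x, can see it.

```bash
python3 -m crank '[[-1,-30,7,-15,0],[-1,-70,16,-18,0.02],[-1,-110,25,-18,0.04],[-1,-150,34,-18,0.06],[-1,-190,43,-18,0.08],[-1,-230,52,-18,0.1],[-1,-270,61,-18,0.14],[-1,-310,65,-18,0.14],[-1,-347,65,-18,0.14],[-1,-347,65,-18,0.14],[-1,-347,65,-18,0.14]]'; python3 - <<'E'
from h import *
c=cal("wrist"); p,d=vision.read_camera("wrist"); cv2.imwrite("pics/w3.png",p[...,::-1]); W=cloud("wrist",d,c); Z=W[...,2]; np.savez("/tmp/w3",p=p,W=W,K=c[0],R=c[1],t=c[2])
comps((Z>.06)&(Z<.08),W,"block",300)
comps((Z>.053)&(Z<.06),W,"barrel",300)
shift(.483,-.081,.19,1.1)
E
```

```text
time: 5.02
tool_pos: [0.4587, -0.1552, 0.3472]
tool_rot: [-3.138, -0.0, 1.096]
contact_force: [0.7, 0.2, -1.9]
opening: 0.0155
grip_force: 30.0
block [297.3 115.4] 6699 [ 0.4825 -0.0807  0.0706] [482.2 -81.4] [50.2 50.1] ang 0.298
block [591.  273.4] 2258 [ 0.6087 -0.2591  0.0701] [ 609.5 -269.8] [81.8 48.6] ang 1.349
block [532.5 324.2] 424 [ 0.5641 -0.282   0.0637] [ 564.5 -283.4] [13.  18.2] ang 1.587
barrel [411.4  68.4] 5630 [ 0.5562 -0.088   0.0559] [555.7 -88.4] [50.1 50.2] ang 2.816
barrel [550.8 288.9] 1492 [ 0.5859 -0.2663  0.0572] [ 584.3 -269.7] [82.1 69.1] ang 0.107
shift [ 75.7 -11.9  -1.6] roll -0.001 t 5.0667 q6 -0.01
```

View pics/w3.png

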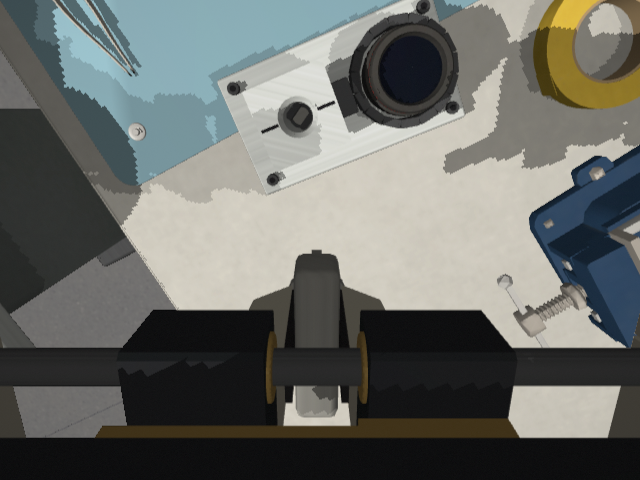

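Wrist view: bore at (296,117), index lines at (268,129) and (325,105), lens barrel at (410,68). The key's bar is held at (317,330).

```bash
python3 - <<'E'
from h import *
f=np.load("/tmp/w3.npz"); c=(f["K"],f["R"],f["t"]); p=f["p"]
g=cv2.cvtColor(p,cv2.COLOR_RGB2GRAY)
sub=g[90:145,250:340]
n,l,s,ce=cv2.connectedComponentsWithStats((sub<60).astype(np.uint8))
P=[]
for i in range(1,n):
    if s[i,4]>8: q=ce[i]+[250,90]; w=ray("",q,.07,c); print(s[i],q.round(1),w.round(4))
h=cv2.HoughCircles(cv2.resize(sub,None,fx=4,fy=4,interpolation=cv2.INTER_CUBIC),cv2.HOUGH_GRADIENT,1.5,200,param1=120,param2=20,minRadius=40,maxRadius=110)
for x,y,r in h[0]: q=(x/4+250-.375,y/4+90-.375); print("circ",q,r/4,ray("",q,.07,c).round(4))
E
```

```text
[84  0  6 16 53] [337.4  95.2] [ 0.5088 -0.0812  0.07  ]
[68 11 16  9 36] [325.6 105. ] [ 0.5002 -0.0829  0.07  ]
[ 36  12  26  28 359] [298.7 115.5] [ 0.4833 -0.0809  0.07  ]
[12 35 16  8 34] [269.6 128.4] [ 0.4643 -0.0795  0.07  ]
circ (np.float32(298.5625), np.float32(116.0625)) 21.175 [ 0.4831 -0.0811  0.07  ]
```

```bash
python3 -m crank '[[-1,37,-6,0,0],[-1,70,-11,0,0],[-1,75,-12,10,0],[-1,75,-12,20,0],[-1,75,-12,30,0],[-1,75,-12,30,0],[-1,75,-12,30,0]]'; python3 - <<'E'
from h import *
c=cal("side"); p,d=vision.read_camera("side"); cv2.imwrite("pics/s4.png",cv2.resize(p[150:250,260:380,::-1],None,fx=5,fy=5,interpolation=cv2.INTER_CUBIC))
shift(.4825,-.0812,.1505,1.096)
s=telemetry.observe();print(s["tool_rot"],s["contact_force"],s["torque"])
E
```

```text
time: 5.65
tool_pos: [0.4829, -0.0798, 0.3179]
tool_rot: [-3.139, 0.0, 1.103]
contact_force: [0.0, -0.3, -2.0]
opening: 0.0158
grip_force: 30.0
shift [-1.1 -0.1  9.1] roll 0.006 t 5.7 q6 0.15
[-3.14085219e+00  3.78330663e-05  1.10240979e+00] [-0.05039349 -0.06991719 -0.51128289] [-0.03222925 -0.08652964 -0.03685387]
```

View pics/s4.png

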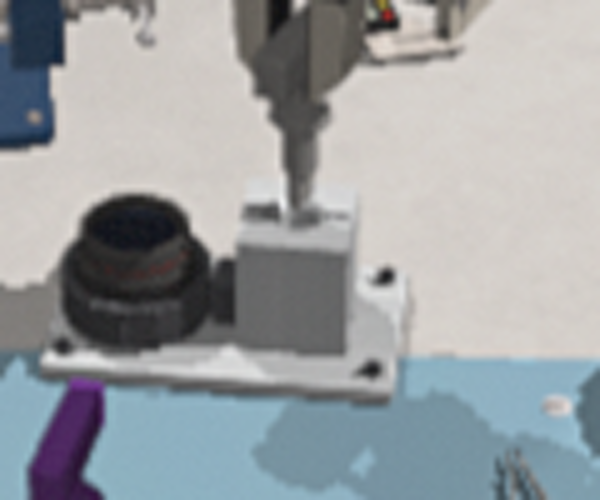

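Side view: the tip at (298,215) is right over the bore. Going down gently.

```bash
python3 -m crank '[[-1,-1,0,5,0],[-1,-1,0,10,0],[-1,-1,0,15,0],[-1,-1,0,20,0],[-1,-1,0,20,0],[-1,-1,0,20,0]]'; python3 -m crank '[[-1,0,0,2,0],[-1,0,0,4,0],[-1,0,0,6,0],[-1,0,0,8,0],[-1,0,0,8,0],[-1,0,0,8,0]]';python3 -c "
from h import *
s=telemetry.observe();print(s['contact_force'],s['torque']);shift(.4825,-.0812,.115,1.096)"
```

```text
time: 6.2
tool_pos: [0.4824, -0.0823, 0.2983]
tool_rot: [-3.141, 0.0, 1.1]
contact_force: [0.3, 0.1, -1.3]
opening: 0.0157
grip_force: 30.0
time: 6.7
tool_pos: [0.4825, -0.0821, 0.2905]
tool_rot: [-3.142, -0.0, 1.101]
contact_force: [0.8, 2.1, -2.5]
opening: 0.016
grip_force: 30.0
[ 0.80343513  2.07756508 -2.52450756] [ 0.27819705 -0.26346192 -0.02069742]
shift [ 0.8 -0.4 16.5] roll 0.005 t 6.7 q6 0.14
```

```bash
python3 -m crank '[[-1,0.8,0,0,0],[-1,0.8,0,1.5,0],[-1,0.8,0,3,0],[-1,0.8,0,4.5,0],[-1,0.8,0,6,0],[-1,0.8,0,6,0],[-1,0.8,0,6,0]]'; python3 -m crank '[[-1,0,0,1,0],[-1,0,0,2,0],[-1,0,0,3,0],[-1,0,0,3,0],[-1,0,0,3,0]]'
```

```text
time: 7.28
tool_pos: [0.4828, -0.0815, 0.2845]
tool_rot: [-3.141, 0.0, 1.101]
contact_force: [-0.1, 0.0, -0.9]
opening: 0.0156
grip_force: 30.0
time: 7.7
tool_pos: [0.4828, -0.0815, 0.2815]
tool_rot: [-3.141, 0.0, 1.101]
contact_force: [0.6, -0.2, -1.6]
opening: 0.0161
grip_force: 30.0
```

```bash
for i in 1 2 3; do python3 -m crank '[[-1,0,0,0.7,0],[-1,0,0,1.4,0],[-1,0,0,1.4,0],[-1,0,0,1.4,0]]' | egrep 'pos|force' ; done
```

```text
tool_pos: [0.4829, -0.0815, 0.2804]
contact_force: [-0.2, 0.5, 0.5]
grip_force: 30.0
tool_pos: [0.4829, -0.0815, 0.279]
contact_force: [-0.7, 0.4, 2.4]
grip_force: 30.0
tool_pos: [0.4829, -0.0815, 0.2779]
contact_force: [-1.4, 0.2, 6.9]
grip_force: 30.0
```

Now on the face, spring at about its end: I back off 1 mm and start turning clockwise.

```bash
python3 -m crank '[[-1,0,0,-0.5,0],[-1,0,0,-1,0],[-1,0,0,-1,0.04],[-1,0,0,-1,0.08],[-1,0,0,-1,0.12],[-1,0,0,-1,0.16],[-1,0,0,-1,0.16],[-1,0,0,-1,0.16]]'; python3 -m crank '[[-1,0,0,0,0.04],[-1,0,0,0,0.08],[-1,0,0,0,0.12],[-1,0,0,0,0.12],[-1,0,0,0,0.12]]';python3 -c "
from h import *
s=telemetry.observe();print(s['torque'],s['qpos'][5])"
```

```text
time: 9.37
tool_pos: [0.4829, -0.0815, 0.2785]
tool_rot: [3.141, -0.0, 0.942]
contact_force: [0.5, -0.6, 3.0]
opening: 0.0158
grip_force: 30.0
time: 9.78
tool_pos: [0.4829, -0.0815, 0.2784]
tool_rot: [3.141, -0.0, 0.823]
contact_force: [-0.4, 0.8, 3.3]
opening: 0.0158
grip_force: 30.0
[-0.05168288 -0.11896951 -0.00318201] 0.42431289521860266
```

```bash
python3 -m crank '[[-1,0,0,0,0.04],[-1,0,0,0,0.08],[-1,0,0,0,0.12],[-1,0,0,0,0.12],[-1,0,0,0,0.12]]'; python3 -m crank '[[-1,0,0,0,0.04],[-1,0,0,0,0.08],[-1,0,0,0,0.12],[-1,0,0,0,0.12],[-1,0,0,0,0.12]]'
```

```text
time: 10.2
tool_pos: [0.4827, -0.0814, 0.2783]
tool_rot: [-3.141, 0.0, 0.703]
contact_force: [-1.0, 0.1, 2.3]
opening: 0.0158
grip_force: 30.0
time: 10.62
tool_pos: [0.4828, -0.0815, 0.2781]
tool_rot: [-3.141, 0.0, 0.583]
contact_force: [1.1, -0.8, -2.1]
opening: 0.0159
grip_force: 30.0
```

The force fell to the key's own weight, so the tang has dropped in. Letting it down.

```bash
python3 -m crank '[[-1,0,0,1,0],[-1,0,0,2,0],[-1,0,0,3,0],[-1,0,0,3,0],[-1,0,0,3,0]]'
```

```text
time: 11.03
tool_pos: [0.4828, -0.0815, 0.2753]
tool_rot: [-3.142, 0.0, 0.581]
contact_force: [0.2, -1.6, -2.2]
opening: 0.0155
grip_force: 30.0
```

```bash
python3 -m crank '[[-1,0,0,1.5,0],[-1,0,0,3,0],[-1,0,0,4.5,0],[-1,0,0,6,0],[-1,0,0,6,0],[-1,0,0,6,0]]'; python3 -m crank '[[-1,0,0,0.5,0],[-1,0,0,1,0],[-1,0,0,1.5,0],[-1,0,0,1.5,0],[-1,0,0,1.5,0]]'
```

```text
time: 11.53
tool_pos: [0.4828, -0.0815, 0.2693]
tool_rot: [3.142, 0.0, 0.581]
contact_force: [1.0, -1.2, -2.7]
opening: 0.0157
grip_force: 30.0
time: 11.95
tool_pos: [0.4828, -0.0815, 0.2679]
tool_rot: [3.141, -0.0, 0.581]
contact_force: [1.0, -1.9, -2.0]
opening: 0.016
grip_force: 30.0
```

```bash
python3 -m crank '[[-1,0,0,0.5,0],[-1,0,0,1,0],[-1,0,0,1,0],[-1,0,0,1,0]]'; python3 -m crank '[[-1,0,0,0.5,0],[-1,0,0,1,0],[-1,0,0,1,0],[-1,0,0,1,0]]'
```

```text
time: 12.28
tool_pos: [0.4828, -0.0815, 0.2669]
tool_rot: [3.141, -0.0, 0.581]
contact_force: [1.8, -0.8, -1.4]
opening: 0.0156
grip_force: 30.0
time: 12.62
tool_pos: [0.4828, -0.0815, 0.2659]
tool_rot: [3.141, 0.0, 0.581]
contact_force: [0.7, -2.7, -0.4]
opening: 0.0161
grip_force: 30.0
```

```bash
python3 -m crank '[[-1,0,0,0.3,0],[-1,0,0,0.6,0],[-1,0,0,0.6,0],[-1,0,0,0.6,0]]'; python3 -m crank '[[-1,0,0,0.2,0],[-1,0,0,0.4,0],[-1,0,0,0.4,0],[-1,0,0,0.4,0]]'
```

```text
time: 12.95
tool_pos: [0.4828, -0.0815, 0.2659]
tool_rot: [3.141, -0.0, 0.581]
contact_force: [-1.3, -1.5, 6.3]
opening: 0.0158
grip_force: 30.0
time: 13.28
tool_pos: [0.4828, -0.0814, 0.2659]
tool_rot: [3.141, -0.0, 0.581]
contact_force: [-2.5, -0.4, 8.9]
opening: 0.0158
grip_force: 30.0
```

Seated: TCP has stopped at .2659 with the force rising. I ease off and turn clockwise 0.675 rad.

```bash
python3 -m crank '[[-1,0,0,-0.7,0],[-1,0,0,-0.7,0.06],[-1,0,0,-0.7,0.12],[-1,0,0,-0.7,0.18],[-1,0,0,-0.7,0.24],[-1,0,0,-0.7,0.3],[-1,0,0,-0.7,0.36],[-1,0,0,-0.7,0.36]]';  python3 -m crank '[[-1,0,0,0,0.06],[-1,0,0,0,0.12],[-1,0,0,0,0.18],[-1,0,0,0,0.24],[-1,0,0,0,0.28],[-1,0,0,0,0.315],[-1,0,0,0,0.315],[-1,0,0,0,0.315]]'; python3 -c "
from h import *
s=telemetry.observe();print(s['torque'],s['qpos'][5])"
```

```text
time: 13.95
tool_pos: [0.4829, -0.0817, 0.2659]
tool_rot: [3.141, -0.0, 0.219]
contact_force: [1.2, -3.1, 3.9]
opening: 0.016
grip_force: 30.0
time: 14.62
tool_pos: [0.4829, -0.0817, 0.2659]
tool_rot: [3.141, -0.001, -0.092]
contact_force: [-0.8, -3.0, 4.9]
opening: 0.0157
grip_force: 30.0
[-0.8097695   0.2353042   0.00667275] 1.3389594336416362
```

```bash
python3 -m crank '[[-0.4,0,0,0,0],[-0.2,0,0,0,0],[0,0,0,0,0],[0,0,0,0,0],[0,0,0,0,0],[0,0,0,-10,0],[0,0,0,-30,0],[0,0,0,-60,0],[0,0,0,-100,0],[0,-40,0,-120,0],[0,-75,0,-120,0],[0,-75,0,-120,0]]'; python3 - <<'E'
from h import *
c=cal("wrist"); p,d=vision.read_camera("wrist"); cv2.imwrite("pics/w5.png",p[...,::-1]); W=cloud("wrist",d,c); Z=W[...,2]; np.savez("/tmp/w5",p=p,W=W,K=c[0],R=c[1],t=c[2])
comps((Z>.112)&(Z<.122),W,"bar",200)
comps((Z>.067)&(Z<.073),W,"block",200)
comps((Z>.053)&(Z<.06),W,"barrel",300)
E
```

```text
time: 15.62
tool_pos: [0.403, -0.0729, 0.3857]
tool_rot: [-3.141, 0.004, -0.094]
contact_force: [1.1, 0.6, -1.0]
opening: 0.0459
grip_force: 0.0
bar [319.7 106.8] 2984 [ 0.4823 -0.0812  0.1174] [481.2 -81.2] [16. 60.] ang 3.086
block [293.2 106.7] 1664 [ 0.484  -0.0637  0.0707] [483.7 -64.5] [16.7 49.9] ang 3.065
block [345.7 104.9] 1620 [ 0.4819 -0.0991  0.0707] [480.5 -98.3] [16.1 50. ] ang 3.075
barrel [319.4  13.3] 1702 [ 0.5417 -0.0868  0.0561] [540.3 -86.8] [48.1 20. ] ang 1.471
```

View pics/w5.png

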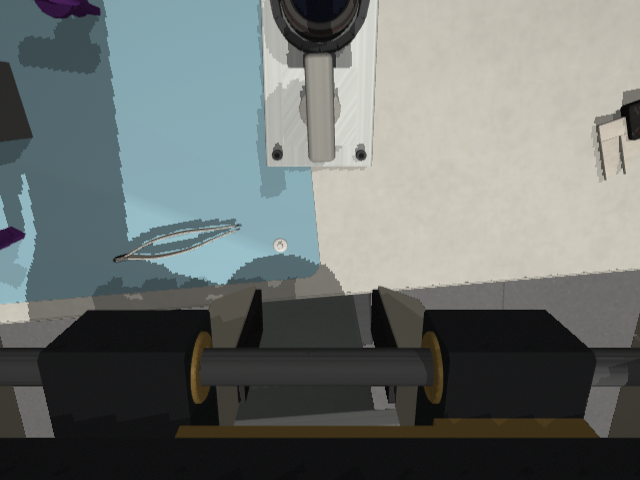

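Wrist view: the bar stands at (320,107) over the block, seated (its top at 117 mm). The tweezers at (180,242) are undisturbed. Checking the angle more closely.

```bash
python3 - <<'E'
from h import *
def long(q,w=None):
    # direction from the median line of the two side edges, binned along the piece
    r=cv2.minAreaRect((q*1000).astype(np.float32)); (a,b),an=r[1],r[2]
    an=an if a>b else an+90
    return np.round(np.deg2rad((an+90)%180-90),3)
f=np.load("/tmp/w5.npz"); W=f["W"]; Z=W[...,2]; K,R,t=f["K"],f["R"],f["t"]
def edges(m,z):
    rows=[];
    for v in range(480):
        u=np.where(m[v])[0]
        if len(u)>10: rows.append((v,u[0],u[-1]))
    rows=np.array(rows,float)[6:-6]
    out=[]
    for k in(1,2):
        P=np.array([ray("",(u,v),z,(K,R,t))[:2] for v,u in rows[:,[0,k]]]); out.append(np.polyfit(P[:,0],P[:,1],1)[0])
    return np.round(out,4),len(rows)
bar=(Z>.112)&(Z<.122); print("bar",long(W[bar][:,:2]),edges(bar,.117))
bl=(Z>.066)&(Z<.074); print("block",long(W[bl][:,:2]),edges(bl&(np.mgrid[:480,:640][1]>260)&(np.mgrid[:480,:640][1]<380),.07))
p,d=vision.read_camera("top"); W=cloud("top",d); Z=W[...,2]; v,u=np.mgrid[:480,:640]; b=(u>400)&(u<490)&(v>150)&(v<280)
print("top bar",long(W[b&(Z>.11)&(Z<.125)][:,:2]),"plate",long(W[b&(Z>.006)&(Z<.1)][:,:2]))
f=np.load("/tmp/w3.npz");W=f["W"];Z=W[...,2]; m=(Z>.067)&(Z<.074)&(np.mgrid[:480,:640][1]<400); print("w3 block",long(W[m][:,:2]))
E
```

```text
bar -0.053 (array([-0.0547, -0.0544]), 97)
block 1.256 (array([-0.0962, -0.0965]), 66)
top bar -0.055 plate 0.018
w3 block 1.476
```

Block −0.096, bar −0.054: the bar is 0.042 rad short, because it slipped in the grip. I'll regrip harder and finish the turn.

```bash
python3 -m crank '[[0,40,0,0,-0.04],[0,75,0,0,-0.04],[0,75,0,40,-0.04],[0,75,0,80,-0.04],[0,75,0,105,-0.04],[0,75,0,119,-0.04],[0,75,0,119,-0.04],[-1,75,0,119,-0.04],[-1,75,0,119,-0.04],[-1,75,0,119,-0.04],[-1,75,0,119,-0.04],[-1,75,0,119,-0.04]]' 55; python3 -m crank '[[-1,0,0,0,0],[-1,0,0,0,0],[-1,0,0,0,0],[-1,0,0,0,0.03],[-1,0,0,0,0.055],[-1,0,0,0,0.055],[-1,0,0,0,0.055]]'; python3 -c "
from h import *
s=telemetry.observe();print(s['torque'],s['qpos'][5])"
```

```text
time: 16.72
tool_pos: [0.4831, -0.0815, 0.2676]
tool_rot: [3.141, -0.002, -0.054]
contact_force: [0.2, 0.4, 0.3]
opening: 0.017
grip_force: 0.0
time: 17.3
tool_pos: [0.483, -0.0817, 0.2675]
tool_rot: [3.141, -0.002, -0.109]
contact_force: [-1.3, -0.9, 6.2]
opening: 0.0155
grip_force: 55.0
[-0.11663213  0.16039632  0.052138  ] 1.3562738730282655
```

```bash
python3 -m crank '[[-0.4,0,0,0,0],[-0.2,0,0,0,0],[0,0,0,0,0],[0,0,0,0,0],[0,0,0,0,0],[0,0,0,-10,0],[0,0,0,-30,0],[0,0,0,-60,0],[0,0,0,-100,0],[0,-40,0,-120,0],[0,-75,0,-120,0],[0,-75,0,-120,0]]'; cat >chk.py <<'E'
from h import *
c=cal("wrist"); p,d=vision.read_camera("wrist"); W=cloud("wrist",d,c); Z=W[...,2]; u=np.mgrid[:480,:640][1]
for n,m,z in(("bar",(Z>.112)&(Z<.122),.117),("block",(Z>.066)&(Z<.074)&(u>260)&(u<380),.07)):
    rows=np.array([(v,*np.where(m[v])[0][[0,-1]]) for v in range(480) if m[v].sum()>10],float)[6:-6]
    print(n,W[m].mean(0).round(4),[np.polyfit(*np.array([ray("",(a,b),z,c)[:2] for b,a in rows[:,[0,k]]]).T,1)[0].round(4) for k in(1,2)])
s=telemetry.observe(); print(s["time"],s["qpos"][5])
E
python3 chk.py
```

```text
time: 18.3
tool_pos: [0.4031, -0.0718, 0.3867]
tool_rot: [-3.141, 0.004, -0.109]
contact_force: [0.9, 1.0, -0.9]
opening: 0.0458
grip_force: 0.0
bar [ 0.4822 -0.0812  0.1174] [np.float64(-0.0668), np.float64(-0.0679)]
block [ 0.4829 -0.0812  0.0707] [np.float64(-0.0959), np.float64(-0.1009)]
18.35 1.3170209825059391
```

```bash
python3 -m crank '[[0,40,0,0,-0.04],[0,75,0,0,-0.04],[0,75,0,40,-0.04],[0,75,0,80,-0.04],[0,75,0,105,-0.04],[0,75,0,119,-0.04],[0,75,0,119,-0.04],[-1,75,0,119,-0.04],[-1,75,0,119,-0.04],[-1,75,0,119,-0.04],[-1,75,0,119,-0.04],[-1,75,0,119,-0.04]]' 55; python3 -m crank '[[-1,0,0,0,0],[-1,0,0,0,0],[-1,0,0,0,0],[-1,0,0,0,0.04],[-1,0,0,0,0.073],[-1,0,0,0,0.073],[-1,0,0,0,0.073]]'; python3 -m crank '[[-0.4,0,0,0,0],[-0.2,0,0,0,0],[0,0,0,0,0],[0,0,0,0,0],[0,0,0,0,0],[0,0,0,-10,0],[0,0,0,-30,0],[0,0,0,-60,0],[0,0,0,-100,0],[0,-40,0,-120,0],[0,-75,0,-120,0],[0,-75,0,-120,0]]'; python3 chk.py
```

```text
time: 19.35
tool_pos: [0.4831, -0.0815, 0.2686]
tool_rot: [3.141, -0.002, -0.069]
contact_force: [-0.5, 0.1, 0.5]
opening: 0.0172
grip_force: 0.0
time: 19.93
tool_pos: [0.4831, -0.0817, 0.2685]
tool_rot: [3.141, -0.002, -0.142]
contact_force: [-0.9, -0.6, 6.2]
opening: 0.0158
grip_force: 55.0
time: 20.93
tool_pos: [0.4034, -0.0692, 0.3877]
tool_rot: [-3.141, 0.004, -0.142]
contact_force: [0.6, 1.2, -0.2]
opening: 0.046
grip_force: 0.0
bar [ 0.4821 -0.0812  0.1174] [np.float64(-0.1003), np.float64(-0.0993)]
block [ 0.4827 -0.0811  0.0708] [np.float64(-0.0943), np.float64(-0.1017)]
20.9833 1.356004788037058
```

Bar −0.100, block −0.098, seated at full depth, gripper clear. Handing in.

```bash
python3 -c "
from cell import ticket
print(ticket.hand_in())"
```

```text
the job is handed in; nothing more can be done
None
```

The key is in the fixture with its shoulder seated on the block and its bar within about 0.01 rad of the index lines; I let go and handed the job in at about 21 s (no verdict came back). I had to regrip it twice because the bar first came to rest 0.04 rad short.

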